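# Clamp a jar in the crank vise

### The job

Stand the jar with the yellow lid upright in the jar vise, between its two jaws, and let go of it. Then take the crank by its red spinning grip and wind it clockwise, in one go without letting go of the grip on the way, until you feel the jaws hold the jar snugly; do not force it. Let go of the crank, leaving the jar upright and held, and leave the clear jar and the pepper shaker where they are.

Things in the scene. Friction and masses are not known exactly. Their poses are not given: they have to be found in the camera images.
- jar: Loose glass jar of red sauce with a yellow screw lid: a cylinder 64 mm across and 100 mm tall, 0.3 to 0.5 kg, standing upright on the worktop. Origin at the centre of its underside, z up.
- clear_jar: Another loose jar, clear and empty with a dark lid, 64 mm across, 99 mm tall; a bystander. Origin at the centre of its underside.
- pepper: Loose pepper shaker, 44 mm across, 90 mm tall; a bystander. Origin at the centre of its underside.
- vise: White jar vise, fixed to the worktop. Origin on the worktop under the middle of it; x across, y along it from the V-shaped back jaw (-y) to the gearbox with the crank (+y), z up. Plate 110 (x) by 300 (y) mm, 12 mm thick; the jar stands on it. Both jaws reach 67 mm above the worktop; the gearbox, 86 by 100 mm, 62 mm.
- jar_place (a point): Good place to stand the jar: on the plate's top, 12 mm above the worktop, at x = 0, y = -0.050 of the vise, where it clears both jaws by 14 mm or more along y at the start. Its axes are those of the vise.
- vise_jaw: Moving jaw, a grey block 64 mm wide (x), 16 mm thick, with a flat black rubber pad towards the back jaw, which yields about 1 mm for each 25 N. Origin at the worktop, under the middle of the unpressed pad's face; axes as the vise. It moves to the vise's -y by 30 mm for each clockwise turn of the crank and, meeting the jar, pushes it along the plate to the back jaw.
- jaw_face (a point): Middle of the moving jaw's rubber face, 40 mm above the worktop.
- vise_crank (a joint): Crank angle in rad, 0 to 2.5 at the start; grows as the crank turns clockwise seen from above, which closes the jaw; ends at 14.6. At 0 the crank arm points along the vise's -x, at pi/2 along its +y. The drive is self-locking: the crank stays where it is left, with up to 33 N of jaw force on the jar.
- crank_axis (a point): Point on the crank's upright axis, 95 mm above the worktop (the height of the middle of the grip); axes as the vise. Winding takes some 3.5 N along the grip's path (about 2 N is left when the hand pauses). Once the jar meets both jaws it rises over some tenths of a rad: snug at 6 to 8 N while moving, 5 to 6 N in a pause (30 to 80 N on the jar); over-pressed from about 12 N.
- crank_grip: Red upright grip on the end of the crank arm, 22 mm across, 40 mm tall (75 to 115 mm above the worktop), spinning freely about its own upright axis, so that a hand can hold it without turning. It goes round the crank axis at a radius of 50 mm. Origin at the centre of its underside. Top of the crank arm: 73 mm, of its hub: 77 mm above the worktop.
- grip_mid (a point): Centre of the red grip, 95 mm above the worktop.
- back_mid (a point): Middle of the range of the V-shaped back jaw, 66 mm wide, which centres the jar on the vise's x = 0. This jaw is preset and not measured: a jar held in it has its centre anywhere between y = -0.080 and -0.066 of the vise (this point: y = -0.073, on the plate). So the crank angle at which the jar is held is unknown (about 9.5 to 12.5 rad) and must be felt.
There are look-alikes about, which are no part of the job. Of the things like the jar, leave any that is green; of the rest the larger one is meant.

How it is judged:
By the outcome, as a careful person would: the job done as asked, in the order asked, and still so for the second after the job is handed in, with the robot touching nothing.
It also fails if it takes over 72 s, if anything falls off the work surface, if the arm or the gripper's body presses on something with over 40 N, if the wrist force passes 120 N, or if a joint passes its speed limit or range.

### The arm

A 6-joint arm with a two-finger parallel gripper is mounted at the origin on a cart in front of the work surface, level with it; the furniture and walls round the work are solid. World frame = base frame: x ahead of the robot, y to its left, z up, the work surface at z = 0. Lengths are in m, angles in rad, forces in N, time in s.
With the tool pointing down it reaches from about 0.325 to 0.85 m from the base axis. Payload 4.4 kg.
Tool frame: the origin (TCP) lies at the very end of the fingers, on their centre line; the grasp point (between the pads) lies 19 mm behind it; z points along the fingers, y is the line along which they close (so a half turn about z gives the same grasp; the last joint's range is limited). The gripper opens to 94 mm and grips with 3 to 60 N. Pads are 16 mm wide; open, the fingers measure 119 mm over their backs; the gripper's body (75 mm by 177 mm) begins 78 mm behind the grasp point.
Start: joints at [1.069, 0.207, 1.542, -0, 1.393, -0.15], TCP at [0.198, 0.54, 0.205] pointing down, gripper open.
Joint ranges: [-2.73, 2.73], [-0.86, 2.22], [0.23, 2.46], [-1.11, 4.25], [0.08, 2.63], [-2.82, 2.82]. Speed limits (rad/s): [2.79, 2.79, 3.14, 3.14, 3.14, 3.14].

### API

Orientations are given as a 3x3 rotation matrix whose columns are the frame's x, y, z axes.
In Python, from rig import r, vision gives the robot as it stands. The module is installed in compiled form; this text tells all that it offers.
- The arm moves only by the shell command python3 -m creep 'ROWS' [FORCE]. ROWS is JSON, a list of rows, each a list of 3 entries, a list of its own where there are three numbers: the shift along the tool's x, y, z in mm, then the turn, a rotation vector about the tool's x, y, z in rad, then the closure in counts, from 0 (fully open) to 255 (shut). In form: [[[x, y, z], [wx, wy, wz], gripper], ...]. A call has 1 to 12 rows; each row shifts and turns the commanded pose from where the row before left it, along the tool's axes as they then stand; what a row does not reach is not made up. A row lasts 1/10 s, in which the tool goes at most 50 mm and 8.59 degrees, less where a joint would pass 70% of its speed; a pose out of reach is approached as far as the arm can. A call with a gripper value outside its range is refused whole. The fingers move at their own pace and stop on an object; FORCE is the grip in N (left out, the last holds). Time passes only in rows, so rows that do not move let the fingers close. It gives the time, the measured TCP pose, the force, the opening and the grip force at its end, in the units of the state.
- r.read_state(): the state, without advancing time (a new reading comes with each control period).
- vision.capture(name): name is "side" or "top"; returns the picture (384x512x3 uint8, red, green, blue); there is no depth.
- vision.calibration(name): a dict with "fx", "fy", "cx", "cy" (pixels), "D" ([k1, k2, p1, p2, k3] as OpenCV has them; the pictures are not rectified), "extrinsics" (4x4, takes a point from camera to world coordinates). Camera axes: x right, y down, z forward; pixel columns grow to the right and rows downward; lengths in m; the calibration is good to about 2 mm. A picture is of the moment at which its call begins. calibration takes no time and is no camera call.
- r.job_done(): hands the job in; it is judged then, once.
The state is a dict: "time": time; "joint_positions": joint angles; "qd": joint speeds; "tau": joint torques, N m; "position": TCP position; "ee_rot": TCP orientation; "ft_force": force on the tool from outside, world axes, zero at the start; "moment": the same for the moment, N m; "width": finger opening in m; "gripper_force": force on a finger pad.
Only numpy, scipy, OpenCV 4.12 (cv2) and the standard library are available. Lean on these libraries where they do the work, as an engineer would, in place of code of your own. Each camera call takes 0.05 s, during which the arm holds its last target. There are 200 camera calls.

## Working session

There is one attempt and no reset: what is moved stays moved. The work goes in short steps, Python scripts to look and compute and a shell command to move; the robot and the scene stay as the last step left them, time stands still between calls to the robot, and variables do not carry over. Pictures are saved under pics/ and viewed, at most 10 in all, crops included, and the job is handed in when it is done.

```bash
mkdir -p pics; python3 - <<'E'
from rig import r, vision
import cv2,numpy as np
for n in("side","top"):
    im=vision.capture(n); cv2.imwrite(f"pics/{n}0.png",im[:,:,::-1])
    c=vision.calibration(n); print(n,c["fx"],c["cx"],np.round(c["D"],3),np.round(c["extrinsics"],3).tolist())
s=r.read_state(); print(s["time"],s["position"],np.round(s["ee_rot"],3).tolist(),s["width"])
E
```

```text
side 472.2088769605566 263.32491084520854 [-0.004  0.     0.     0.     0.   ] [[-0.899, -0.245, 0.363, -0.141], [-0.438, 0.478, -0.761, 1.199], [0.013, -0.843, -0.537, 0.974], [0.0, 0.0, 0.0, 1.0]]
top 400.19540950630784 257.0303765574828 [-0.072  0.     0.     0.     0.   ] [[0.014, -0.998, 0.062, 0.372], [-1.0, -0.013, 0.008, -0.066], [-0.007, -0.062, -0.998, 1.449], [0.0, 0.0, 0.0, 1.0]]
0.1 [0.19779523 0.53916081 0.20445725] [[-0.939, 0.345, -0.001], [0.345, 0.939, -0.002], [0.0, -0.002, -1.0]] 0.09421593753288629
```

View pics/side0.png

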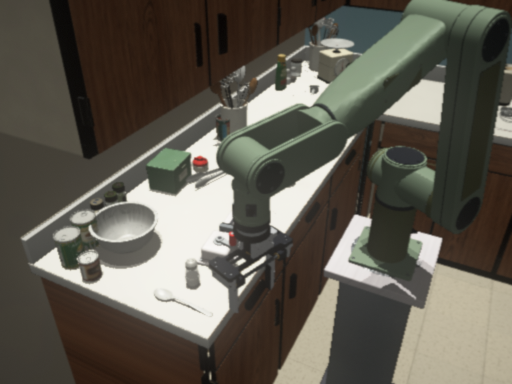

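View pics/top0.png

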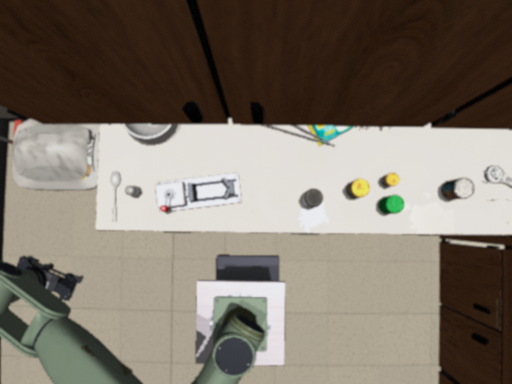

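Side: the arm hides the vise, with the jars out of view. Top: jar candidates are the large yellow lid (360,188), small yellow lid (392,179) and green lid (394,204). The dark-lid clear jar is at (312,198), the pepper at (133,191), the vise at (198,192) and the red grip at (165,209). By the description I choose (360,188) and will check it in a crop.

```bash
python3 - <<'E'
import cv2
im=cv2.imread("pics/top0.png")
a=cv2.resize(im[160:230,110:250],None,fx=5.6,fy=5.6,interpolation=cv2.INTER_CUBIC)[:300*2]
cv2.imwrite("pics/vise.png",a)
b=cv2.resize(im[160:230,290:420],None,fx=6,fy=6,interpolation=cv2.INTER_CUBIC)
cv2.imwrite("pics/jars.png",b)
E
```

```text
(no output)
```

View pics/vise.png

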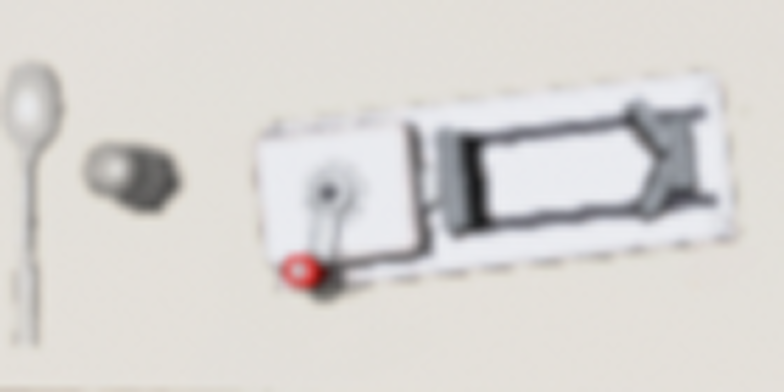

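View pics/jars.png

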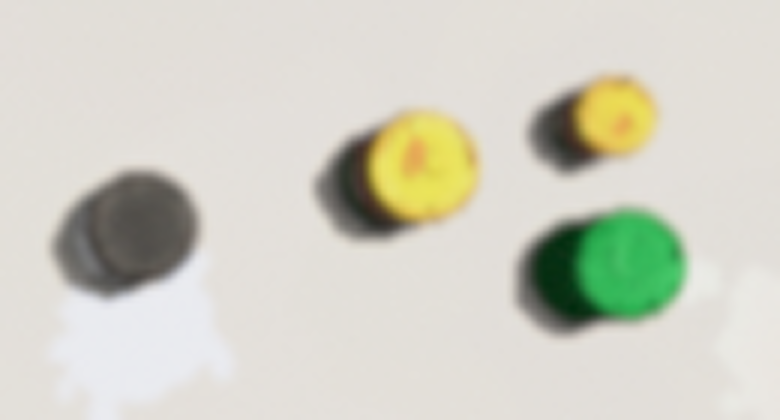

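The chosen jar has the larger yellow lid, centred at crop (424,166). The green one at (630,265) and the small yellow one at (616,115) are ruled out. In the vise crop the hub is at (328,192), the grip top at (300,269) and the pad face near (485,183). The right end of the plate runs from (718,75) to (737,232).

```bash
cat > h.py <<'E'
import cv2,numpy as np
from rig import r,vision
def world(n,px,z):
    c=vision.calibration(n);K=np.array([[c["fx"],0,c["cx"]],[0,c["fy"],c["cy"]],[0,0,1]])
    u=cv2.undistortPoints(np.array([[px]],float),K,np.array(c["D"]))[0,0]
    E=np.array(c["extrinsics"]);d=E[:3,:3]@[u[0],u[1],1];o=E[:3,3]
    return o+d*(z-o[2])/d[2]
E
python3 - <<'E'
from h import *
V=lambda x,y:((x+.5)/5.6-.5+110,(y+.5)/5.6-.5+160)
J=lambda x,y:((x+.5)/6-.5+290,(y+.5)/6-.5+160)
def p(n,px,z): w=world("top",px,z); print(n,np.round(w,4)); return w
p("jar",J(424,166),.1);p("jar base edge L",J(318,190),.0);p("clear",J(145,225),.099);p("small",J(616,115),.07);p("green",J(632,264),.1)
h=p("hub",V(328,192),.077);p("grip",V(300,269),.115)
a=p("plateTR",V(718,75),.012);b=p("plateBR",V(737,232),.012)
p("gbTL",V(260,138),.062);p("gbTR",V(410,124),.062);p("gbBR",V(422,246),.062);p("gbBL",V(272,262),.062)
p("jawT",V(437,130),.067);p("jawB",V(458,235),.067);p("padT",V(480,135),.067);p("padB",V(494,228),.067)
p("pepper",V(110,168),.09)
# red grip, whole-blob stats
im=cv2.imread("pics/top0.png").astype(int);m=(im[...,2]>130)&(im[...,1]<90)&(im[...,0]<110);m[:160]=0;m[230:]=0
ys,xs=np.nonzero(m);print(xs.mean(),ys.mean(),len(xs))
hs=cv2.cvtColor(im.astype('uint8'),cv2.COLOR_BGR2HSV);m=(hs[...,0]>20)&(hs[...,0]<35)&(hs[...,1]>120)&(hs[...,2]>150);m[:170]=0;m[215:]=0;m[:,:340]=0;m[:,378:]=0
ys,xs=np.nonzero(m);print(xs.mean(),ys.mean(),len(xs));p("jar2",(xs.mean(),ys.mean()),.1)
E
```

```text
jar [ 0.4862 -0.4055  0.1   ]
jar base edge L [ 0.4792 -0.3659  0.    ]
clear [ 0.4508 -0.2476  0.099 ]
small [ 0.52   -0.5256  0.07  ]
green [ 0.4322 -0.5241  0.1   ]
hub [0.4565 0.2513 0.077 ]
grip [0.4078 0.2581 0.115 ]
plateTR [0.5394 0.0154 0.012 ]
plateBR [0.4382 0.0015 0.012 ]
gbTL [0.4907 0.2986 0.062 ]
gbTR [0.5006 0.2044 0.062 ]
gbBR [0.4246 0.1949 0.062 ]
gbBL [0.4133 0.2887 0.062 ]
jawT [0.4966 0.1864 0.067 ]
jawB [0.4315 0.1717 0.067 ]
padT [0.4938 0.1595 0.067 ]
padB [0.4361 0.1495 0.067 ]
pepper [0.4687 0.3839 0.09  ]
165.2 208.5 10
359.88839285714283 187.70982142857142 224
jar2 [ 0.4846 -0.4042  0.1   ]
```

Consistent sizes: the pad face sits at vise y of about -0.003, the hub lies on the vise axis, and the vise is turned about 0.13 rad. I'll turn the tool so that its x is along vise y and its y along vise x, then go to the jar.

```bash
python3 -m creep '[[[0,0,0],[0,0,0.136],0],[[0,0,0],[0,0,0.136],0],[[0,0,0],[0,0,0.136],0],[[0,0,0],[0,0,0.136],0],[[0,0,0],[0,0,0.136],0],[[0,0,0],[0,0,0.136],0],[[0,0,0],[0,0,0.136],0],[[0,0,0],[0,0,0.136],0],[[0,0,0],[0,0,0],0]]'
cat >> h.py <<'E'
def go(x,y,z,yaw=None):
    s=r.read_state();R=np.array(s["ee_rot"]);d=np.array([x,y,z])-s["position"]
    print("t",round(s["time"],2),"pos",np.round(s["position"],4),"yawY",round(float(np.arctan2(R[1,1],R[0,1])),4),"tilt",np.round(R[:2,2],3),"shift mm",np.round(R.T@d*1000,1),"q",np.round(s["joint_positions"],2),"F",np.round(s["ft_force"],1),"w",round(s["width"],4),"g",round(s["gripper_force"],1))
E
python3 -c "
from h import *
go(.485,-.405,.205)"
```

```text
time: 1.0
position: [0.198, 0.5394, 0.2048]
ee_rot: [[-0.131, 0.991, -0.001], [0.991, 0.131, -0.001], [-0.001, -0.001, -1.0]]
ft_force: [-0.3, -0.0, -1.1]
width: 0.0943
gripper_force: 0.0
t 1.0 pos [0.198  0.5394 0.2048] yawY 0.1313 tilt [-0.001 -0.001] shift mm [-9.738e+02  1.610e+02  7.000e-01] q [ 1.07  0.21  1.54 -0.    1.39  0.94] F [-0.3 -0.  -1.1] w 0.0943 g 0.0
```

```bash
python3 -m creep '[[[-40,20,0],[0,0,0],0],[[-40,20,0],[0,0,0],0],[[-40,20,0],[0,0,0],0],[[-40,20,0],[0,0,0],0],[[-40,20,0],[0,0,0],0],[[-40,20,0],[0,0,0],0],[[-40,20,0],[0,0,0],0],[[-40,20,0],[0,0,0],0],[[-40,0,0],[0,0,0],0],[[-40,0,0],[0,0,0],0],[[-40,0,0],[0,0,0],0],[[-40,0,0],[0,0,0],0]]' >/dev/null
python3 -m creep '[[[-42,0,0],[0,0,0],0],[[-42,0,0],[0,0,0],0],[[-42,0,0],[0,0,0],0],[[-42,0,0],[0,0,0],0],[[-42,0,0],[0,0,0],0],[[-42,0,0],[0,0,0],0],[[-42,0,0],[0,0,0],0],[[-42,0,0],[0,0,0],0],[[-42,0,0],[0,0,0],0],[[-42,0,0],[0,0,0],0],[[-42,0,0],[0,0,0],0],[[-20,0,0],[0,0,0],0]]' >/dev/null
python3 -c "
from h import *
go(.485,-.405,.205)
for n in ('side','top'): cv2.imwrite('pics/%s1.png'%n,vision.capture(n)[:,:,::-1])
"
```

```text
t 3.4 pos [ 0.482  -0.3965  0.2047] yawY 0.1318 tilt [-0.    -0.001] shift mm [-8.9  1.8 -0.3] q [-0.83  0.31  1.41 -0.    1.42 -0.96] F [ 0.4 -0.4  0.4] w 0.0941 g 0.0
```

```bash
python3 -c "
import cv2,numpy as np
a=cv2.imread('pics/side1.png');b=cv2.imread('pics/top1.png')
a=cv2.resize(a,(400,300));b=cv2.resize(b[130:250,270:430],(400,300),interpolation=2);cv2.imwrite('pics/c1.png',np.hstack([a,b]))"
```

```text
(no output)
```

View pics/c1.png

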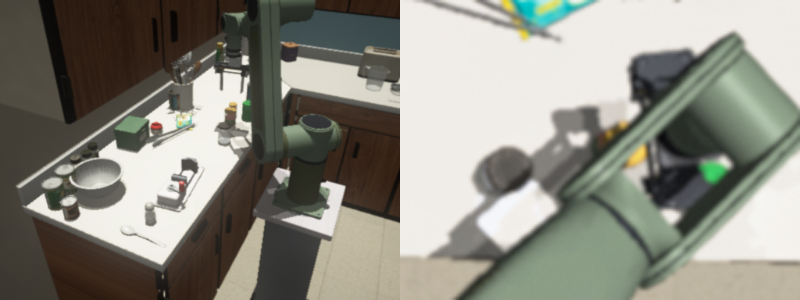

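Side view: the vise is now visible near (180,185) in the half picture. The top view is mostly covered by the arm, with nothing in the fingers' way. Descending to the jar.

```bash
python3 -m creep '[[[-9,2,16],[0,0,0],0],[[0,0,20],[0,0,0],0],[[0,0,20],[0,0,0],0],[[0,0,20],[0,0,0],0],[[0,0,20],[0,0,0],0],[[0,0,20],[0,0,0],0],[[0,0,18],[0,0,0],0],[[0,0,10],[0,0,0],0],[[0,0,0],[0,0,0],0]]' 30 
python3 -m creep '[[[0,0,0],[0,0,0],255],[[0,0,0],[0,0,0],255],[[0,0,0],[0,0,0],255],[[0,0,0],[0,0,0],255],[[0,0,0],[0,0,0],255],[[0,0,0],[0,0,0],255],[[0,0,0],[0,0,0],255],[[0,0,0],[0,0,0],255]]' 30
python3 - <<'E'
from h import *
im=cv2.imread('pics/side1.png')[170:290,170:290]
cv2.imwrite('pics/vs.png',cv2.resize(im,(600,600),interpolation=2))
E
```

```text
time: 4.4
position: [0.4844, -0.3992, 0.0589]
ee_rot: [[-0.132, 0.991, -0.003], [0.991, 0.132, 0.004], [0.004, -0.003, -1.0]]
ft_force: [0.4, 0.3, 0.0]
width: 0.0936
gripper_force: 0.0
time: 5.2
position: [0.4856, -0.4024, 0.0623]
ee_rot: [[-0.131, 0.991, 0.0], [0.991, 0.131, -0.001], [-0.001, 0.0, -1.0]]
ft_force: [-2.8, -0.2, 5.8]
width: 0.0634
gripper_force: 30.0
```

View pics/vs.png

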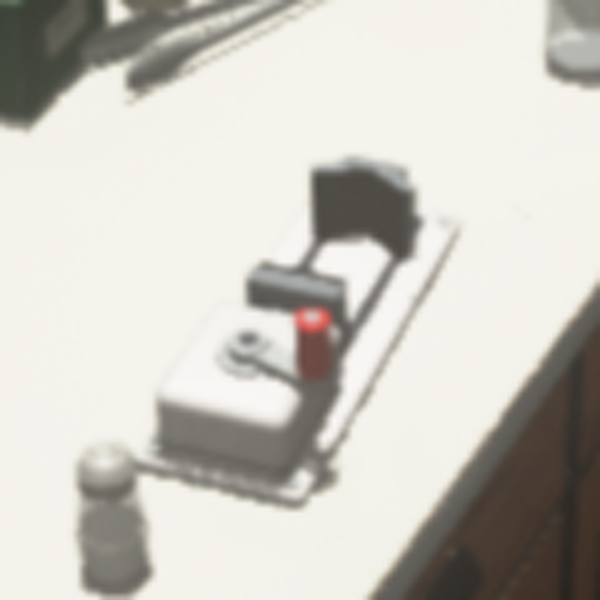

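Vise crop of the side view: grip top (314,318), hub top (245,345), plate corners at the pepper end on the right (300,500) and far right (460,225). The moving jaw's back top edge runs from (250,268) to (345,285).

```bash
python3 - <<'E'
from h import *
S=lambda x,y:((x+.5)/5-.5+170,(y+.5)/5-.5+170)
for n,px,z in [("grip",(314,318),.115),("hub",(245,345),.077),("plate NR",(300,502),.006),("plate FR",(460,225),.012),("jawL",(250,280),.067),("jawR",(345,298),.067)]:
    print(n,np.round(world("side",S(*px),z),4))
go(.4758,.1077,.2)
E
python3 -m creep '[[[0,0,-20],[0,0,0],255],[[0,0,-30],[0,0,0],255],[[0,0,-30],[0,0,0],255],[[0,0,-30],[0,0,0],255],[[0,0,-20],[0,0,0],255],[[0,0,0],[0,0,0],255],[[0,0,0],[0,0,0],255]]'; python3 -c "
from h import *
go(.4758,.1077,.2)"
```

```text
grip [0.4067 0.2553 0.115 ]
hub [0.4551 0.255  0.077 ]
plate NR [0.3978 0.2932 0.006 ]
plate FR [0.4326 0.006  0.012 ]
jawL [0.4919 0.1871 0.067 ]
jawR [0.4298 0.1762 0.067 ]
t 5.2 pos [ 0.4856 -0.4024  0.0623] yawY 0.1309 tilt [ 0.    -0.001] shift mm [ 506.9   56.9 -138.3] q [-0.83  0.46  1.52 -0.    1.16 -0.96] F [-2.8 -0.2  5.8] w 0.0634 g 30.0
time: 5.9
position: [0.4851, -0.4008, 0.1895]
ee_rot: [[-0.131, 0.991, -0.001], [0.991, 0.131, 0.002], [0.002, -0.001, -1.0]]
ft_force: [-0.3, -0.0, -5.4]
width: 0.0627
gripper_force: 30.0
t 5.9 pos [ 0.4851 -0.4008  0.1895] yawY 0.1311 tilt [-0.001  0.002] shift mm [505.4  57.2  -9.3] q [-0.83  0.33  1.41  0.    1.4  -0.96] F [-0.3 -0.  -5.4] w 0.0627 g 30.0
```

```bash
python3 -m creep '[[[22,0,-8],[0,0,0],255],[[40,5,-4],[0,0,0],255],[[44,5,0],[0,0,0],255],[[45,5,0],[0,0,0],255],[[45,5,0],[0,0,0],255],[[45,5,0],[0,0,0],255],[[45,5,0],[0,0,0],255],[[45,5,0],[0,0,0],255],[[45,5,0],[0,0,0],255],[[45,5,0],[0,0,0],255],[[40,6,0],[0,0,0],255],[[30,6,0],[0,0,0],255]]' >/dev/null
python3 -m creep '[[[16,0,0],[0,0,0],255],[[0,0,0],[0,0,0],255],[[0,0,0],[0,0,0],255],[[0,0,0],[0,0,0],255]]' >/dev/null; python3 -c "
from h import *
go(.475,.110,.20)
for n in ('side','top'): cv2.imwrite('pics/%s2.png'%n,vision.capture(n)[:,:,::-1])
a=cv2.imread('pics/side2.png')[130:290,130:290];b=cv2.imread('pics/top2.png')[130:250,130:250]
cv2.imwrite('pics/c2.png',np.hstack([cv2.resize(x,(400,400),interpolation=2) for x in (a,b)]))
"
```

```text
t 7.5 pos [0.4753 0.1073 0.2023] yawY 0.1299 tilt [-0.002 -0.001] shift mm [2.7 0.  2.3] q [ 0.04  0.02  1.75 -0.    1.37 -0.09] F [ 0.3 -0.3 -4.2] w 0.063 g 30.0
```

View pics/c2.png

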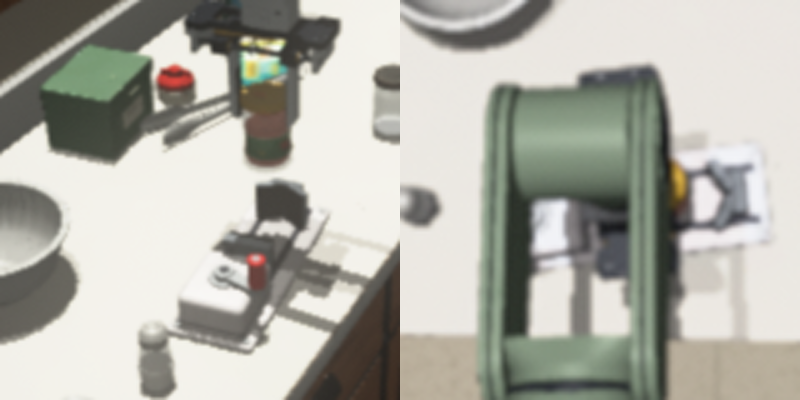

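The jar hangs upright in the fingers in the side view, underside centre near crop (268,154). The vise is clear below it. Checking the jar's in-hand offset numerically and going down to just over the plate.

```bash
python3 -c "
from h import *
print(world('side',(268/2.5+130,154/2.5+130),.140))"
python3 -m creep '[[[1,0,20],[0,0,0],255],[[0,0,20],[0,0,0],255],[[0,0,20],[0,0,0],255],[[0,0,20],[0,0,0],255],[[0,0,15],[0,0,0],255],[[0,0,10],[0,0,0],255],[[0,0,8],[0,0,0],255],[[0,0,4],[0,0,0],255],[[0,0,0],[0,0,0],255],[[0,0,0],[0,0,0],255]]'
python3 -c "
from h import *
go(.475,.110,.0745)
cv2.imwrite('pics/s3.png',cv2.resize(vision.capture('side')[150:270,170:290,::-1],(600,600),interpolation=2))
"
```

```text
[0.48175536 0.08752905 0.14      ]
time: 8.6
position: [0.4764, 0.1094, 0.0871]
ee_rot: [[-0.131, 0.991, 0.001], [0.991, 0.131, 0.0], [-0.0, 0.001, -1.0]]
ft_force: [0.2, -0.7, -4.3]
width: 0.063
gripper_force: 30.0
t 8.6 pos [0.4764 0.1094 0.0871] yawY 0.1309 tilt [0.001 0.   ] shift mm [ 0.8 -1.3 12.6] q [ 0.05  0.16  1.86  0.    1.12 -0.08] F [ 0.2 -0.7 -4.3] w 0.063 g 30.0
```

View pics/s3.png

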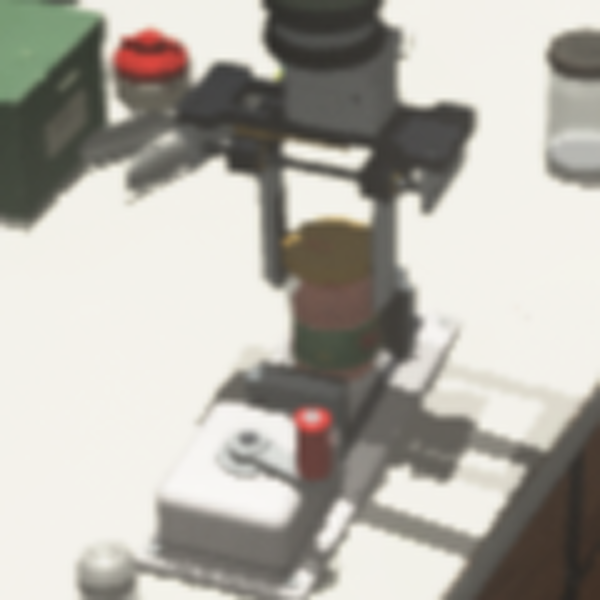

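The jar is between the jaws, with its bottom just above the plate at about (335,365), and touching neither. Lowering gently.

```bash
python3 -m creep '[[[0,0,5],[0,0,0],255],[[0,0,3],[0,0,0],255],[[0,0,2],[0,0,0],255],[[0,0,1],[0,0,0],255],[[0,0,0.5],[0,0,0],255],[[0,0,0],[0,0,0],255],[[0,0,0],[0,0,0],255]]'
```

```text
time: 9.35
position: [0.4759, 0.1094, 0.075]
ee_rot: [[-0.131, 0.991, 0.0], [0.991, 0.131, 0.0], [-0.0, 0.0, -1.0]]
ft_force: [0.6, -0.1, -3.5]
width: 0.0632
gripper_force: 30.0
```

```bash
python3 -m creep '[[[0,0,0.5],[0,0,0],255],[[0,0,0.5],[0,0,0],255],[[0,0,0],[0,0,0],255],[[0,0,0],[0,0,0],255]]'
python3 -m creep '[[[0,0,0.5],[0,0,0],255],[[0,0,0.5],[0,0,0],255],[[0,0,0],[0,0,0],255],[[0,0,0],[0,0,0],255]]'
```

```text
time: 9.75
position: [0.4759, 0.1094, 0.0744]
ee_rot: [[-0.131, 0.991, 0.0], [0.991, 0.131, 0.0], [-0.0, 0.0, -1.0]]
ft_force: [-2.1, -0.6, 0.1]
width: 0.063
gripper_force: 30.0
time: 10.15
position: [0.476, 0.1094, 0.0743]
ee_rot: [[-0.131, 0.991, 0.0], [0.991, 0.131, -0.0], [-0.0, 0.0, -1.0]]
ft_force: [-3.5, -0.9, 7.1]
width: 0.0631
gripper_force: 30.0
```

Seated on the plate (contact felt). Releasing, rising, and pre-closing a bit for the grip.

```bash
python3 -m creep '[[[0,0,-1],[0,0,0],255],[[0,0,0],[0,0,0],0],[[0,0,0],[0,0,0],0],[[0,0,0],[0,0,0],0],[[0,0,0],[0,0,0],0],[[0,0,-5],[0,0,0],0],[[0,0,-20],[0,0,0],0],[[0,0,-30],[0,0,0],0],[[0,0,-40],[0,0,0],110],[[0,0,-20],[0,0,0],110],[[0,0,0],[0,0,0],110],[[0,0,0],[0,0,0],110]]' >/dev/null; python3 -c "
from h import *
go(.407,.2567,.16)
"
```

```text
t 11.35 pos [0.4756 0.1093 0.1888] yawY 0.131 tilt [0. 0.] shift mm [155.1 -48.8  28.7] q [ 0.05  0.03  1.77 -0.    1.34 -0.08] F [-0.2 -0.4 -0.8] w 0.0657 g 0.0
```

```bash
python3 -m creep '[[[30,-9,0],[0,0,0],120],[[40,-12,0],[0,0,0],120],[[40,-12,0],[0,0,0],120],[[30,-10,0],[0,0,0],120],[[15,-6,0],[0,0,0],120],[[0,0,20],[0,0,0],120],[[0,0,9],[0,0,0],120],[[0,0,0],[0,0,0],120],[[0,0,0],[0,0,0],120]]' >/dev/null; python3 -c "
from h import *
go(.407,.2567,.081)
cv2.imwrite('pics/s4.png',cv2.resize(vision.capture('side')[150:270,170:290,::-1],(600,600),interpolation=2))
"
```

```text
t 12.25 pos [0.4065 0.256  0.159 ] yawY 0.1302 tilt [-0.002 -0.001] shift mm [ 0.7  0.8 78. ] q [ 0.38  0.05  1.82 -0.    1.28  0.25] F [-0.4 -0.7  1.2] w 0.0494 g 0.0
```

View pics/s4.png

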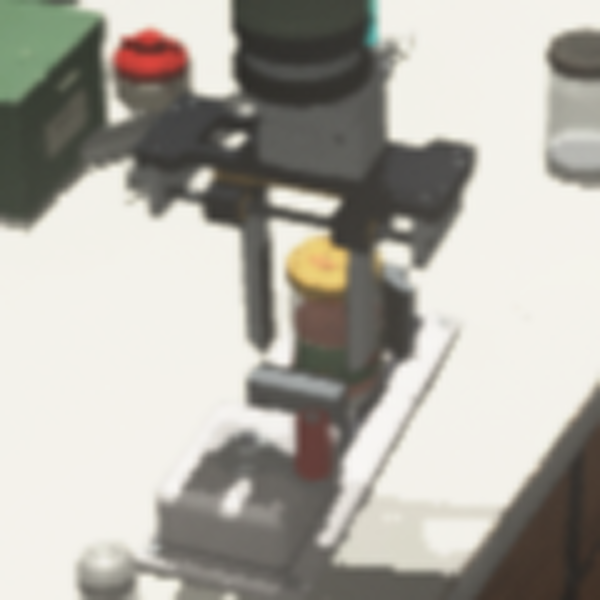

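The jar stands upright in the vise. The finger tips, at (262,348) and (362,365), straddle the grip axis. Descending and closing.

```bash
python3 -m creep '[[[0,1,20],[0,0,0],120],[[0,0,20],[0,0,0],120],[[0,0,20],[0,0,0],120],[[0,0,10],[0,0,0],120],[[0,0,7],[0,0,0],120],[[0,0,0],[0,0,0],120],[[0,0,0],[0,0,0],180],[[0,0,0],[0,0,0],255],[[0,0,0],[0,0,0],255],[[0,0,0],[0,0,0],255],[[0,0,0],[0,0,0],255],[[0,0,0],[0,0,0],255]]' 45; python3 -c "
from h import *
go(.407,.2567,.081)
"
```

```text
time: 13.5
position: [0.4066, 0.2567, 0.0833]
ee_rot: [[-0.131, 0.991, -0.003], [0.991, 0.131, -0.001], [-0.0, -0.003, -1.0]]
ft_force: [-5.1, -1.0, 5.0]
width: 0.0211
gripper_force: 45.0
t 13.5 pos [0.4066 0.2567 0.0833] yawY 0.1312 tilt [-0.003 -0.001] shift mm [-0.   0.5  2.3] q [0.38 0.15 1.88 0.   1.11 0.25] F [-5.1 -1.   5. ] w 0.0211 g 45.0
```

```bash
cat > w.py <<'E'
# plan.  usage: w.py phi1 n [hx hy]   (mm; crank centre in vise-aligned tool axes, from the start pose P0)
import sys,json,os
from h import *
P0=np.array([.4066,.2567]);TH=.131
TX=np.array([-np.sin(TH),np.cos(TH)]);TY=np.array([np.cos(TH),np.sin(TH)])
def cm(): return json.load(open('cmd.json')) if os.path.exists('cmd.json') else dict(c=[0,0],pts=[],H=[-11.1,48.4],phi=.225)
D=cm();H=np.array(D['H'])
s=r.read_state();d=(np.array(s["position"][:2])-P0)*1000;m=np.array([d@TX,d@TY])
f=np.array(s["ft_force"]);F=np.array([f[:2]@TX,f[:2]@TY])
def stat():
    ph=np.arctan2(m[0]-H[0],-(m[1]-H[1]));ph+=2*np.pi*round((D['phi']-ph)/2/np.pi)
    t=np.array([np.cos(ph),np.sin(ph)]);n=np.array([np.sin(ph),-np.cos(ph)])
    print("t",round(s["time"],2),"phi",round(ph,3),"R",round(np.linalg.norm(m-H),2),"resist",round(-F@t,2),"radial",round(F@n,2),"Fz",round(f[2],1),"cmd-meas",np.round(np.array(D['c'])-m,1),"z",round(s["position"][2],4),"w",round(s["width"],4),"g",round(s["gripper_force"]))
    return ph
ph=stat();D['pts'].append(m.tolist())
if len(D['pts'])>=3:
    from scipy.optimize import least_squares
    A=np.array(D['pts']);sol=least_squares(lambda h:np.r_[np.linalg.norm(A-h,axis=1)-50,(h-[-11.1,48.4])*.1],H);H=sol.x;D['H']=H.tolist();print("H",np.round(H,2))
if len(sys.argv)>2:
    p1=float(sys.argv[1]);n=int(sys.argv[2]);c=np.array(D['c'],float);rows=[]
    for q in np.linspace(D['phi'],p1,n+1)[1:]:
        g=H+50*np.array([np.sin(q),-np.cos(q)]);st=np.round(g-c,1);c=c+st;rows.append([[*st.tolist(),0],[0,0,0],255])
    D['c']=np.round(c,1).tolist();D['phi']=p1
    print(json.dumps(rows,separators=(',',':')))
json.dump(D,open('cmd.json','w'))
E
python3 w.py 1.3 12
```

```text
t 13.5 phi 0.225 R 49.7 resist 1.47 radial 5.02 Fz 5.0 cmd-meas [0.  0.1] z 0.0833 w 0.0211 g 45
[[[4.4,0.9,0],[0,0,0],255],[[4.2,1.5,0],[0,0,0],255],[[4.0,2.0,0],[0,0,0],255],[[3.8,2.3,0],[0,0,0],255],[[3.7,2.6,0],[0,0,0],255],[[3.3,2.9,0],[0,0,0],255],[[3.1,3.3,0],[0,0,0],255],[[2.8,3.5,0],[0,0,0],255],[[2.5,3.7,0],[0,0,0],255],[[2.1,4.0,0],[0,0,0],255],[[1.8,4.1,0],[0,0,0],255],[[1.4,4.2,0],[0,0,0],255]]
```

```bash
python3 -m creep '[[[4.4,0.9,-0.7],[0,0,0],255],[[4.2,1.5,0],[0,0,0],255],[[4.0,2.0,0],[0,0,0],255],[[3.8,2.3,0],[0,0,0],255],[[3.7,2.6,0],[0,0,0],255],[[3.3,2.9,0],[0,0,0],255],[[3.1,3.3,0],[0,0,0],255],[[2.8,3.5,0],[0,0,0],255],[[2.5,3.7,0],[0,0,0],255],[[2.1,4.0,0],[0,0,0],255],[[1.8,4.1,0],[0,0,0],255],[[1.4,4.2,0],[0,0,0],255]]' >/dev/null; python3 w.py 2.7 12
```

```text
t 14.7 phi 1.32 R 47.25 resist 3.69 radial -9.76 Fz 1.9 cmd-meas [ 2.4 -1.7] z 0.0833 w 0.0211 g 45
[[[1.2,5.7,0],[0,0,0],255],[[0.6,5.8,0],[0,0,0],255],[[-0.2,5.9,0],[0,0,0],255],[[-0.8,5.7,0],[0,0,0],255],[[-1.4,5.7,0],[0,0,0],255],[[-2.1,5.4,0],[0,0,0],255],[[-2.8,5.2,0],[0,0,0],255],[[-3.3,4.8,0],[0,0,0],255],[[-3.8,4.3,0],[0,0,0],255],[[-4.4,3.9,0],[0,0,0],255],[[-4.7,3.4,0],[0,0,0],255],[[-5.1,2.8,0],[0,0,0],255]]
```

Radial error shows the crank centre lies about 2.6 mm further to tool -x. Correcting and replanning.

```bash
python3 - <<'E'
import json
D=json.load(open('cmd.json'));D['H']=[-13.9,48.1];D['phi']=1.36
st=[[1.2,5.7],[0.6,5.8],[-0.2,5.9],[-0.8,5.7],[-1.4,5.7],[-2.1,5.4],[-2.8,5.2],[-3.3,4.8],[-3.8,4.3],[-4.4,3.9],[-4.7,3.4],[-5.1,2.8]]
D['c']=[D['c'][0]-sum(a for a,b in st),D['c'][1]-sum(b for a,b in st)]
json.dump(D,open('cmd.json','w'))
E
python3 w.py 2.7 12
```

```text
t 14.7 phi 1.34 R 49.9 resist 3.5 radial -9.83 Fz 1.9 cmd-meas [ 2.4 -1.7] z 0.0833 w 0.0211 g 45
H [-14.02  47.96]
[[[-1.4,8.0,0],[0,0,0],255],[[0.3,5.6,0],[0,0,0],255],[[-0.4,5.6,0],[0,0,0],255],[[-1.0,5.4,0],[0,0,0],255],[[-1.6,5.4,0],[0,0,0],255],[[-2.2,5.1,0],[0,0,0],255],[[-2.7,4.9,0],[0,0,0],255],[[-3.3,4.5,0],[0,0,0],255],[[-3.8,4.1,0],[0,0,0],255],[[-4.2,3.7,0],[0,0,0],255],[[-4.5,3.2,0],[0,0,0],255],[[-4.9,2.7,0],[0,0,0],255]]
```

```bash
python3 -m creep '[[[-1.4,8.0,0],[0,0,0],255],[[0.3,5.6,0],[0,0,0],255],[[-0.4,5.6,0],[0,0,0],255],[[-1.0,5.4,0],[0,0,0],255],[[-1.6,5.4,0],[0,0,0],255],[[-2.2,5.1,0],[0,0,0],255],[[-2.7,4.9,0],[0,0,0],255],[[-3.3,4.5,0],[0,0,0],255],[[-3.8,4.1,0],[0,0,0],255],[[-4.2,3.7,0],[0,0,0],255],[[-4.5,3.2,0],[0,0,0],255],[[-4.9,2.7,0],[0,0,0],255]]' >/dev/null; python3 w.py 4.3 12
```

```text
t 15.9 phi 2.671 R 49.87 resist 3.29 radial -5.99 Fz 3.7 cmd-meas [-1.2  0.8] z 0.0833 w 0.021 g 45
H [-14.05  47.89]
[[[-6.3,2.3,0],[0,0,0],255],[[-6.5,1.6,0],[0,0,0],255],[[-6.6,0.8,0],[0,0,0],255],[[-6.6,-0.2,0],[0,0,0],255],[[-6.6,-1.1,0],[0,0,0],255],[[-6.4,-1.9,0],[0,0,0],255],[[-6.1,-2.7,0],[0,0,0],255],[[-5.6,-3.6,0],[0,0,0],255],[[-5.1,-4.2,0],[0,0,0],255],[[-4.6,-4.9,0],[0,0,0],255],[[-3.8,-5.5,0],[0,0,0],255],[[-3.1,-5.9,0],[0,0,0],255]]
```

```bash
python3 -m creep '[[[-6.3,2.3,0],[0,0,0],255],[[-6.5,1.6,0],[0,0,0],255],[[-6.6,0.8,0],[0,0,0],255],[[-6.6,-0.2,0],[0,0,0],255],[[-6.6,-1.1,0],[0,0,0],255],[[-6.4,-1.9,0],[0,0,0],255],[[-6.1,-2.7,0],[0,0,0],255],[[-5.6,-3.6,0],[0,0,0],255],[[-5.1,-4.2,0],[0,0,0],255],[[-4.6,-4.9,0],[0,0,0],255],[[-3.8,-5.5,0],[0,0,0],255],[[-3.1,-5.9,0],[0,0,0],255]]' >/dev/null; python3 w.py 6.1 12
```

```text
t 17.1 phi 4.262 R 50.39 resist 3.83 radial -3.63 Fz -4.7 cmd-meas [-0.5 -1.9] z 0.0836 w 0.0211 g 45
H [-14.16  47.94]
[[[-2.5,-7.0,0],[0,0,0],255],[[-1.4,-7.4,0],[0,0,0],255],[[-0.3,-7.4,0],[0,0,0],255],[[0.8,-7.5,0],[0,0,0],255],[[2.0,-7.2,0],[0,0,0],255],[[3.0,-6.9,0],[0,0,0],255],[[4.0,-6.3,0],[0,0,0],255],[[4.9,-5.7,0],[0,0,0],255],[[5.7,-4.9,0],[0,0,0],255],[[6.3,-3.9,0],[0,0,0],255],[[6.9,-3.0,0],[0,0,0],255],[[7.2,-1.9,0],[0,0,0],255]]
```

```bash
python3 -m creep '[[[-2.5,-7.0,0],[0,0,0],255],[[-1.4,-7.4,0],[0,0,0],255],[[-0.3,-7.4,0],[0,0,0],255],[[0.8,-7.5,0],[0,0,0],255],[[2.0,-7.2,0],[0,0,0],255],[[3.0,-6.9,0],[0,0,0],255],[[4.0,-6.3,0],[0,0,0],255],[[4.9,-5.7,0],[0,0,0],255],[[5.7,-4.9,0],[0,0,0],255],[[6.3,-3.9,0],[0,0,0],255],[[6.9,-3.0,0],[0,0,0],255],[[7.2,-1.9,0],[0,0,0],255]]' >/dev/null; python3 w.py 7.7 12
```

```text
t 18.3 phi 6.103 R 50.13 resist 3.72 radial 2.96 Fz -1.6 cmd-meas [-0.2  0.2] z 0.0835 w 0.0217 g 45
H [-14.17  47.89]
[[[6.6,-0.8,0],[0,0,0],255],[[6.7,0.1,0],[0,0,0],255],[[6.6,1.0,0],[0,0,0],255],[[6.4,1.8,0],[0,0,0],255],[[6.1,2.7,0],[0,0,0],255],[[5.6,3.5,0],[0,0,0],255],[[5.2,4.2,0],[0,0,0],255],[[4.6,4.9,0],[0,0,0],255],[[3.8,5.4,0],[0,0,0],255],[[3.2,5.9,0],[0,0,0],255],[[2.3,6.2,0],[0,0,0],255],[[1.4,6.5,0],[0,0,0],255]]
```

```bash
python3 -m creep '[[[6.6,-0.8,0],[0,0,0],255],[[6.7,0.1,0],[0,0,0],255],[[6.6,1.0,0],[0,0,0],255],[[6.4,1.8,0],[0,0,0],255],[[6.1,2.7,0],[0,0,0],255],[[5.6,3.5,0],[0,0,0],255],[[5.2,4.2,0],[0,0,0],255],[[4.6,4.9,0],[0,0,0],255],[[3.8,5.4,0],[0,0,0],255],[[3.2,5.9,0],[0,0,0],255],[[2.3,6.2,0],[0,0,0],255],[[1.4,6.5,0],[0,0,0],255]]' >/dev/null; python3 w.py 8.9 12
```

```text
t 19.5 phi 7.736 R 49.78 resist 4.16 radial -1.91 Fz -2.6 cmd-meas [-0.1 -1.9] z 0.0835 w 0.0211 g 45
H [-14.23  47.89]
[[[0.5,5.0,0],[0,0,0],255],[[0.0,5.0,0],[0,0,0],255],[[-0.5,5.0,0],[0,0,0],255],[[-0.9,4.9,0],[0,0,0],255],[[-1.5,4.7,0],[0,0,0],255],[[-1.9,4.7,0],[0,0,0],255],[[-2.4,4.4,0],[0,0,0],255],[[-2.8,4.1,0],[0,0,0],255],[[-3.2,3.8,0],[0,0,0],255],[[-3.6,3.5,0],[0,0,0],255],[[-3.9,3.1,0],[0,0,0],255],[[-4.2,2.8,0],[0,0,0],255]]
```

```bash
python3 -m creep '[[[0.5,5.0,0],[0,0,0],255],[[0.0,5.0,0],[0,0,0],255],[[-0.5,5.0,0],[0,0,0],255],[[-0.9,4.9,0],[0,0,0],255],[[-1.5,4.7,0],[0,0,0],255],[[-1.9,4.7,0],[0,0,0],255],[[-2.4,4.4,0],[0,0,0],255],[[-2.8,4.1,0],[0,0,0],255],[[-3.2,3.8,0],[0,0,0],255],[[-3.6,3.5,0],[0,0,0],255],[[-3.9,3.1,0],[0,0,0],255],[[-4.2,2.8,0],[0,0,0],255]]' >/dev/null; python3 w.py 9.4 6
```

```text
t 20.7 phi 8.904 R 49.99 resist 4.07 radial -7.04 Fz -0.5 cmd-meas [ 0.2 -0.1] z 0.0834 w 0.0213 g 45
H [-14.23  47.89]
[[[-3.7,1.9,0],[0,0,0],255],[[-3.8,1.6,0],[0,0,0],255],[[-4.0,1.3,0],[0,0,0],255],[[-4.0,1.0,0],[0,0,0],255],[[-4.1,0.6,0],[0,0,0],255],[[-4.2,0.3,0],[0,0,0],255]]
```

```bash
python3 -m creep '[[[-3.7,1.9,0],[0,0,0],255],[[-3.8,1.6,0],[0,0,0],255],[[-4.0,1.3,0],[0,0,0],255],[[-4.0,1.0,0],[0,0,0],255],[[-4.1,0.6,0],[0,0,0],255],[[-4.2,0.3,0],[0,0,0],255]]' >/dev/null; python3 w.py 9.64 4
```

```text
t 21.3 phi 9.379 R 50.05 resist 3.46 radial -6.47 Fz -0.4 cmd-meas [-1.1  0. ] z 0.0834 w 0.0214 g 45
H [-14.23  47.9 ]
[[[-3.0,-0.0,0],[0,0,0],255],[[-3.0,-0.2,0],[0,0,0],255],[[-3.0,-0.4,0],[0,0,0],255],[[-2.9,-0.6,0],[0,0,0],255]]
```

```bash
python3 -m creep '[[[-3.0,0,0],[0,0,0],255],[[-3.0,-0.2,0],[0,0,0],255],[[-3.0,-0.4,0],[0,0,0],255],[[-2.9,-0.6,0],[0,0,0],255]]' >/dev/null; python3 w.py 9.88 4
```

```text
t 21.7 phi 9.606 R 50.11 resist 3.38 radial -7.18 Fz -1.3 cmd-meas [-1.6 -0.5] z 0.0835 w 0.021 g 45
H [-14.23  47.92]
[[[-2.9,-0.7,0],[0,0,0],255],[[-2.9,-0.9,0],[0,0,0],255],[[-2.8,-1.0,0],[0,0,0],255],[[-2.7,-1.3,0],[0,0,0],255]]
```

```bash
python3 -m creep '[[[-2.9,-0.7,0],[0,0,0],255],[[-2.9,-0.9,0],[0,0,0],255],[[-2.8,-1.0,0],[0,0,0],255],[[-2.7,-1.3,0],[0,0,0],255]]' >/dev/null; python3 w.py 10.12 4
```

```text
t 22.1 phi 9.83 R 50.12 resist 4.77 radial -7.4 Fz -3.9 cmd-meas [-2.2 -1.2] z 0.0835 w 0.0215 g 45
H [-14.24  47.94]
[[[-2.7,-1.4,0],[0,0,0],255],[[-2.5,-1.5,0],[0,0,0],255],[[-2.5,-1.7,0],[0,0,0],255],[[-2.4,-1.9,0],[0,0,0],255]]
```

```bash
python3 -m creep '[[[-2.7,-1.4,0],[0,0,0],255],[[-2.5,-1.5,0],[0,0,0],255],[[-2.5,-1.7,0],[0,0,0],255]]' >/dev/null; python3 w.py 10.12 1
```

```text
t 22.4 phi 9.993 R 50.12 resist 4.53 radial -5.52 Fz -5.6 cmd-meas [-5.1 -3.9] z 0.0835 w 0.0212 g 45
H [-14.25  47.95]
[[[0.0,0.0,0],[0,0,0],255]]
```

```bash
python3 -m creep '[[[-2.4,-1.9,0],[0,0,0],255]]' >/dev/null; python3 w.py 10.36 4
```

```text
t 22.5 phi 10.049 R 50.15 resist 6.75 radial -6.61 Fz -6.5 cmd-meas [-2.7 -2.3] z 0.0836 w 0.0213 g 45
H [-14.27  47.96]
[[[-2.2,-1.9,0],[0,0,0],255],[[-2.2,-2.2,0],[0,0,0],255],[[-1.9,-2.2,0],[0,0,0],255],[[-1.9,-2.4,0],[0,0,0],255]]
```

```bash
python3 -m creep '[[[-2.2,-1.9,0],[0,0,0],255]]' >/dev/null; python3 - <<'E'
import json
D=json.load(open('cmd.json'));c=D['c'];D['c']=[c[0]+1.9+1.9+2.2,c[1]+2.2+2.2+2.4];D['phi']=10.18;json.dump(D,open('cmd.json','w'))
E
python3 w.py; python3 -m creep '[[[0,0,0],[0,0,0],255],[[0,0,0],[0,0,0],255]]' >/dev/null; python3 w.py;  python3 -m creep '[[[0,0,0],[0,0,0],255]]' >/dev/null; python3 w.py
```

```text
t 22.6 phi 10.102 R 50.09 resist 6.82 radial -6.71 Fz -7.7 cmd-meas [-2.9 -2.6] z 0.0836 w 0.0212 g 45
H [-14.27  47.97]
t 22.8 phi 10.109 R 50.11 resist 5.16 radial -6.67 Fz -5.8 cmd-meas [-2.6 -2.4] z 0.0836 w 0.0214 g 45
H [-14.28  47.97]
t 22.9 phi 10.11 R 50.08 resist 4.39 radial -6.17 Fz -5.6 cmd-meas [-2.5 -2.4] z 0.0835 w 0.0213 g 45
H [-14.29  47.98]
```

```bash
python3 -m creep '[[[-1.6,-1.6,0],[0,0,0],255],[[-1.5,-1.7,0],[0,0,0],255]]' >/dev/null; python3 w.py; python3 -m creep '[[[0,0,0],[0,0,0],255],[[0,0,0],[0,0,0],255]]' >/dev/null; python3 w.py;  python3 -m creep '[[[0,0,0],[0,0,0],255]]' >/dev/null; python3 w.py
```

```text
t 23.1 phi 10.181 R 50.07 resist 6.14 radial -5.6 Fz -8.8 cmd-meas [ 0.1 -0. ] z 0.0837 w 0.0216 g 45
H [-14.29  47.98]
t 23.3 phi 10.187 R 50.09 resist 6.18 radial -6.03 Fz -7.2 cmd-meas [0.4 0.2] z 0.0836 w 0.0209 g 45
H [-14.3   47.99]
t 23.4 phi 10.187 R 50.08 resist 6.51 radial -4.71 Fz -7.4 cmd-meas [0.4 0.2] z 0.0836 w 0.0217 g 45
H [-14.31  47.99]
```

Snug: about 6.5 N moving and about 6 N in the pause. Letting go and rising.

```bash
python3 -m creep '[[[0,0,0],[0,0,0],130],[[0,0,0],[0,0,0],130],[[0,0,0],[0,0,0],130],[[0,0,0],[0,0,0],130],[[0,0,-10],[0,0,0],130],[[0,0,-20],[0,0,0],130],[[0,0,-30],[0,0,0],130],[[0,0,-40],[0,0,0],130],[[0,0,-30],[0,0,0],130],[[0,-40,0],[0,0,0],130],[[0,-40,0],[0,0,0],130],[[0,-40,0],[0,0,0],130]]'; python3 -m creep '[[[40,0,0],[0,0,0],130],[[40,0,0],[0,0,0],130],[[40,0,0],[0,0,0],130],[[40,0,0],[0,0,0],130],[[0,0,0],[0,0,0],130],[[0,0,0],[0,0,0],130]]' | head -2; python3 -c "
from h import *
a=vision.capture('side')[130:290,130:290,::-1];b=vision.capture('top')[130:250,130:250,::-1]
cv2.imwrite('pics/c5.png',np.hstack([cv2.resize(x,(400,400),interpolation=2) for x in (a,b)]))"
```

```text
time: 24.6
position: [0.3754, 0.2003, 0.2148]
ee_rot: [[-0.13, 0.991, 0.002], [0.991, 0.13, 0.001], [0.0, 0.002, -1.0]]
ft_force: [0.0, -0.3, 0.4]
width: 0.0461
gripper_force: 0.0
time: 25.2
position: [0.3551, 0.3594, 0.2142]
```

View pics/c5.png

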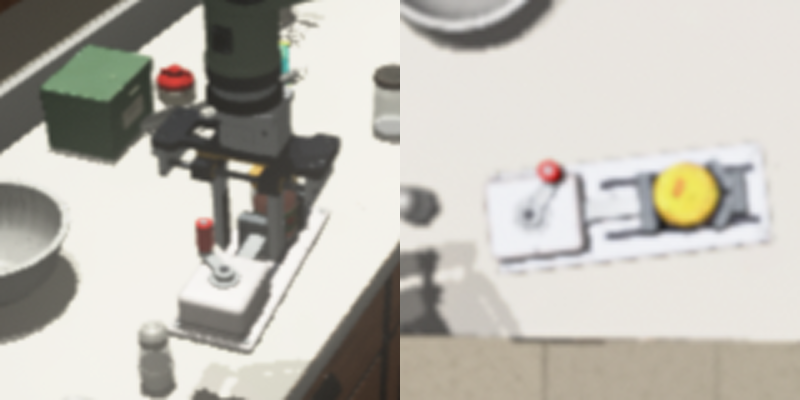

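The top view shows the jar upright at (686,194), held between the moving jaw and the V jaw. The crank is free with its grip at (551,171), and the pepper and clear jar have not moved. Handing in.

```bash
python3 -c "
from rig import r
print(r.job_done())"
```

```text
the job is handed in; nothing more can be done
None
```

The job is handed in at about 25 s: the yellow-lidded jar stands upright, held snugly in the vise (about 6 N felt at the crank), the crank is released, and the clear jar and pepper shaker were not touched.

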